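Jack up the tilting bed and hold it

ROBOT

A 7-joint arm with a two-finger parallel gripper is mounted at the origin on the work surface. World frame = base frame: x ahead of the robot, y to its left, z up, the work surface at z = 0. Lengths are in m, angles in rad, forces in N, time in s.
With the tool pointing down it reaches from about 0.375 to 0.925 m from the base axis. Payload 3.1 kg.
Tool frame: the origin (TCP) lies on the centre line of the jaws, within the pads' length; the fingertips stand 14 mm ahead of it and the grasp point (between the pads) lies 5 mm behind it; z points along the fingers, x is the direction in which the jaws open and shut, and the axes are right-handed (so a half turn about z gives the same grasp; the last joint's range is limited). The gripper opens to 85 mm and grips with 20 to 120 N. Pads are 22 mm wide; open, the fingers measure 114 mm over their backs; the gripper's body (76 mm by 85 mm) begins 54 mm behind the grasp point. The pads swing forward as they close: fully open they stand 13 mm farther back than shut.
Start: joints at [-1.254, 0.383, 0.044, 1.598, -0.018, 1.161, -0.05], TCP at [0.262, 0.595, 0.245] pointing down, gripper open.
Joint ranges: [-2.61, 2.61], [-0.41, 2.15], [-1.48, 1.57], [0, 2.5], [-1.57, 4.71], [0.05, 1.97], [-2.85, 2.85]. Speed limits (rad/s): [2.79, 2.79, 3.14, 3.14, 3.14, 3.14, 3.14].

INTERFACE

Orientations are given as a unit quaternion [w, x, y, z].
In Python, from bench import sensors, viewer, ctrl gives the robot as it stands.
- The arm moves only by the tool drive_tool, never from a script. Its argument "rows" is a list of rows, each an object with "translation": the shift along the world's x, y, z in units of 40 mm (1.0 is 40 mm), a list of three; "dr": the turn, a rotation vector about the world's x, y, z in units of 5 degrees (1.0 is 5 degrees), a list of three; "jaw": the opening, from 0 (shut) to 1 (fully open). In form: [{"translation": [x, y, z], "dr": [rx, ry, rz], "jaw": jaw}, ...]. A call has 1 to 20 rows; each row is the pose to reach, as a shift and turn from the pose measured when the call began; what a row does not reach only later rows make up. A row lasts 1/12 s, in which the tool goes at most 41.7 mm and 7.16 degrees, less where a joint would pass 70% of its speed; a pose out of reach is approached as far as the arm can. A call with a gripper value outside its range is refused whole. The fingers move at their own pace and stop on an object; "squeeze" is the grip in N (left out, the last holds). Time passes only in rows, so rows that repeat a pose let the fingers close. It gives the time, the measured TCP pose, the force and the opening at its end, in the units of the state.
- sensors.observe(): the state, without advancing time (a new reading comes with each control period).
- viewer.get_image(name): name is "scene" or "top" or "wrist"; returns the picture (420x560x3 uint8, red, green, blue); there is no depth.
- viewer.camera_model(name): a dict with "fx", "fy", "cx", "cy" (pixels), "R" (3x3) and "t" (3): a world point X has camera coordinates R X + t; the wrist camera has in their place "tool_from_camera" (4x4, takes a point from camera to tool coordinates, whose origin is the TCP and whose axes are the tool frame's). Camera axes: x right, y down, z forward; pixel columns grow to the right and rows downward; lengths in m; the calibration is good to about 2 mm. The wrist camera is an equidistant fisheye: a pixel r from the principal point sees the ray r / f radians off the axis. A picture is of the moment at which its call begins: read the wrist's pose just before it. camera_model takes no time and is no camera call.
- ctrl.job_done(): hands the job in, once; it reports no verdict.
The state is a dict: "time": time; "joints": joint angles; "dq": joint speeds; "joint_torque": joint torques, N m; "tcp_pos": TCP position; "tool_rot": TCP orientation; "wrist_force": force on the tool from outside, world axes, zero at the start; "torque": the same for the moment, N m; "gripper_width": finger opening in m.
Only numpy, scipy, OpenCV 4.12 (cv2) and the standard library are available. Lean on these libraries where they do the work, as an engineer would, in place of code of your own. Each camera call takes 0.05 s, during which the arm holds its last target.

TASK

Lift the free edge of the tilting slotted bed with the small lever jack, so that a colleague can change the rests underneath: stand the jack on the bench with its round saddle centred under the round pad of the lift lug (the bolt head on top of the lug marks its centre) and let go of it. Then pump the handle: press it fully down so that the bed rises and settles, let it come right back up so that the bed is down again, press it fully down a second time, and finish while still holding the handle down with the bed raised on the jack. Do not push or lift the bed by hand, and leave the other things on the bench where they are.

Things in the scene. Friction and masses are not known exactly. Their poses are not given: they have to be found in the camera images.
- jack: Loose lever jack, 0.8 kg, dark steel and cast iron. Origin: underside, below the handle pivot; x to its saddle end, z up. Base 260 x 60 x 10 mm, x = -130 to +130 mm. Head block to grip: 44 x 44 mm, centre x = +30 mm, z = 10 to 62 mm, sides clear. Saddle column at x = +105 mm. Handle from the pivot (x = 0, z = 55 mm) towards -x, sloping up at rest. It may be lifted or slid on its base.
- grip (a point): Centre of the jack's head block at a good height to grip it (42 mm above the jack's underside, jack x = +30 mm); axes as the jack. Close the fingers along its y, on the 44 mm width.
- saddle (a point): Centre of the flat top of the jack's round steel saddle, 44 mm across, 8 mm thick. It is 55 mm above the bench with the handle up and rises straight up, 30 mm for the handle's full stroke (66.7 mm per rad).
- paddle (a point): Centre of the upper face of the black rubber paddle at the handle's end, 45 (along the handle) x 36 x 14 mm: 115 mm along the handle from the pivot, 7 mm above the handle's axis; 111 mm above the bench with the handle up, 62 mm fully down. Press here: 3 to 5 N unloaded, about 9 to 15 N with the bed on the saddle; a spring and the load bring it back up.
- handle (a joint): Handle angle, rad: 0 = right up at rest (handle sloping 0.45 rad above level), 0.45 = fully down (level), at the stop. Springs back to 0 when let go.
- lug: Lift lug clamped somewhere along the bed's free edge; it does not slide. 36 mm wide, tip 48 mm in front of the edge; on top a 20 mm round bolt head (its top 32 mm above the origin), exactly above a 24 mm round steel pad underneath. Origin: centre of the pad's underside, 30 mm in front of the edge, 67 mm above the bench with the bed down, 85 with the jack fully up; x points to the bed, square to its edge, z up.
- fixture: Tilting bed: base fixed to the bench and a slotted steel plate 220 (x) x 250 (y) mm, 20 mm thick, underside 80 mm above the bench, hinged on its far edge. Origin: on the bench below the middle of the plate's free edge; x points to the hinge. The space below the plate is empty for the first 50 mm behind the edge, then rest posts (y = +-105 mm) and a low slab.
- vblock: Bystander: steel V-block, 60 x 40 mm, 34 mm high; origin at the centre of its underside.
- collet: Bystander: steel collet standing on end, 38 mm across, 55 mm high; origin at the centre of its underside.
- wrench: Bystander: open-ended spanner lying flat; origin at the centre of its underside (lies on the bench).
- oil: Bystander: grey oil bottle, 66 mm across, 170 mm high; origin at the centre of its underside.
- crate: Bystander: open plywood crate of blanks, 170 x 140 mm, 90 mm high; origin at the centre of its underside.
- tray: Bystander: open blue card tray of brass blanks, 130 x 180 mm, 55 mm high; origin at the centre of its underside.
- brush: Bystander: bench brush lying flat; origin at the centre of its underside (lies on the bench).
- stepblock: Bystander: small steel step block, 50 x 30 mm, 42 mm high; origin at the centre of its underside.

How it is judged:
On the way, in this order (a step that is already met when the one before it is completed fails the run):
1. the jack stands on the bench, let go, handle up, its saddle centred under the lug's pad (horizontal distance between saddle and lug below 0.012 m and height (world z) of jack below 0.005 m and angle between jack's own z axis and vertical below 0.06 rad and value of joint handle below 0.12 rad and contact force between each of the arm, the fingers and jack below 0.3 N and linear speed of jack below 0.02 m/s), for 0.2 s.
2. first stroke: the handle is down and the bed is raised on the saddle (horizontal distance between saddle and lug below 0.012 m and height (world z) of jack below 0.005 m and angle between jack's own z axis and vertical below 0.06 rad and value of joint handle above 0.39 rad and height (world z) of lug above 0.079 m and contact force between jack and lug above 3 N and contact force between each of the arm, the fingers and fixture below 0.5 N), for 0.1 s.
3. the handle is back up and the bed down again (horizontal distance between saddle and lug below 0.012 m and height (world z) of jack below 0.005 m and angle between jack's own z axis and vertical below 0.06 rad and value of joint handle below 0.12 rad and height (world z) of lug below 0.07 m), for 0.1 s.
At the end, for the whole second after the job is handed in: After a full stroke and return, the arm presses the handle down (over 1.5 N, beyond 0.39 rad, at rest); the lug is raised over 12 mm, carried by the jack alone (over 3 N on the lug); saddle within 12 mm of the pad axis; jack flat on the bench; no bystander moved 40 mm (all of step 2 and contact force between any of the fingers, the arm and jack above 1.5 N and velocity of joint handle between -0.1 and 0.1 rad/s and distance of each of vblock, collet, wrench, oil, crate, tray, brush, stepblock from where it was at the start of the episode below 0.04 m); the arm keeps its last pose, push and grip.
It fails at once if the arm pushes or lifts the bed, its lug or its base by hand (more than 6 N) (contact force between any of the arm, the fingers and fixture above 6 N).
It fails at once if the jack is tipped over (angle between jack's own z axis and vertical above 0.8 rad).
It fails at once if a bystander is displaced by more than 40 mm or knocked over (distance of any of vblock, collet, wrench, oil, crate, tray, brush, stepblock from where it was at the start of the episode above 0.04 m or angle between any of collet, oil's own z axis and vertical above 0.7 rad).
It also fails if it takes over 67 s, if anything falls off the work surface, if the arm or the gripper's body presses on something with over 40 N, if the wrist force passes 120 N, or if a joint passes its speed limit or range.

## Working session

There is one attempt and no reset: what is moved stays moved. The work goes in short steps, Python scripts to look and compute and a tool call to move; the robot and the scene stay as the last step left them, time stands still between calls to the robot, and variables do not carry over. Pictures are saved under pics/ and viewed, and the job is handed in when it is done.

Besides the shell and the picture viewer there is one more tool, called after "Call:" as name(argument=value, ...) on one line, values as JSON. drive_tool: Moves the arm, as the interface text tells. Its arguments: {"type":"object","properties":{"rows":{"type":"array"},"squeeze":{"type":"number"}},"required":["rows"]}

```bash
mkdir -p pics; cat > h.py <<'E'
import numpy as np, cv2, json
from bench import sensors, viewer, ctrl
def save(name,fn):
    im=viewer.get_image(name); cv2.imwrite('pics/'+fn,cv2.cvtColor(im,cv2.COLOR_RGB2BGR)); return im
def ray(name,u,v):
    c=viewer.camera_model(name); R=np.array(c['R']);t=np.array(c['t'])
    d=R.T@np.array([(u-c['cx'])/c['fx'],(v-c['cy'])/c['fy'],1]); return -R.T@t,d
def onz(name,u,v,z):
    o,d=ray(name,u,v); return o+d*(z-o[2])/d[2]
def proj(name,X):
    c=viewer.camera_model(name); p=np.array(c['R'])@np.array(X)+np.array(c['t'])
    return np.array([c['fx']*p[0]/p[2]+c['cx'],c['fy']*p[1]/p[2]+c['cy']])
E
python3 - <<'E'
from h import *
print(sensors.observe())
for n in ['scene','top','wrist']: save(n,n+'0.png')
for n in ['scene','top','wrist']: print(viewer.camera_model(n))
E
```

```text
{'time': 0.0, 'joints': array([-1.25382537,  0.38386513,  0.04380399,  1.59956421, -0.01791009,
        1.16119263, -0.04993583]), 'dq': array([-0.00046219,  0.00052302,  0.00048759, -0.00098573, -0.00205456,
        0.00149754, -0.00035578]), 'joint_torque': array([ 2.68344747e-04, -4.33465147e+01,  1.02480356e+00, -2.49515301e+01,
        1.06245931e-02,  1.15424211e-02,  3.27076350e-05]), 'tcp_pos': array([0.2615579, 0.5940687, 0.2438717]), 'tool_rot': array([ 7.71039475e-04,  8.37530825e-01,  5.46388487e-01, -1.06977613e-03]), 'wrist_force': array([ 0.27131887,  0.46508785, -0.30783149]), 'torque': array([-0.04217548,  0.00883184,  0.04055726]), 'gripper_width': 0.08536166764106955}
{'fx': 420.3873289803632, 'fy': 420.3873289803632, 'cx': 278.5290569943752, 'cy': 204.19314130794476, 'R': array([[ 0.2860665 ,  0.95820792,  0.0018824 ],
       [ 0.55847315, -0.16513141, -0.81292027],
       [-0.77863579,  0.23360053, -0.58237196]]), 't': array([-0.15417041, -0.20451654,  1.7693054 ])}
{'fx': 478.55109000435914, 'fy': 478.55109000435914, 'cx': 281.07978609790973, 'cy': 202.52670446377667, 'R': array([[ 0.01686842, -0.99985669,  0.00143399],
       [-0.980723  , -0.01682482, -0.19467748],
       [ 0.19467371,  0.00187755, -0.98086626]]), 't': array([-0.02386983,  0.55051269,  1.26913847])}
{'fx': 325.19226210127806, 'fy': 325.19226210127806, 'cx': 277.9559821700437, 'cy': 206.5575353284582, 'tool_from_camera': array([[ 9.99999846e-01, -5.37645921e-04, -1.35655292e-04,
        -6.41499229e-04],
       [ 5.52389142e-04,  9.44623724e-01,  3.28155017e-01,
        -8.50230296e-02],
       [-4.82879990e-05, -3.28155042e-01,  9.44623875e-01,
        -1.27382653e-01],
       [ 0.00000000e+00,  0.00000000e+00,  0.00000000e+00,
         1.00000000e+00]])}
```

View pics/scene0.png

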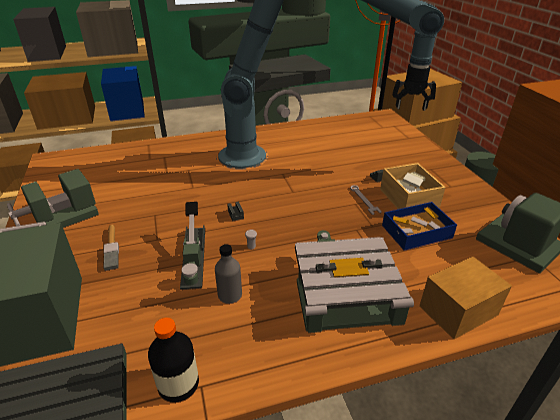

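View pics/top0.png

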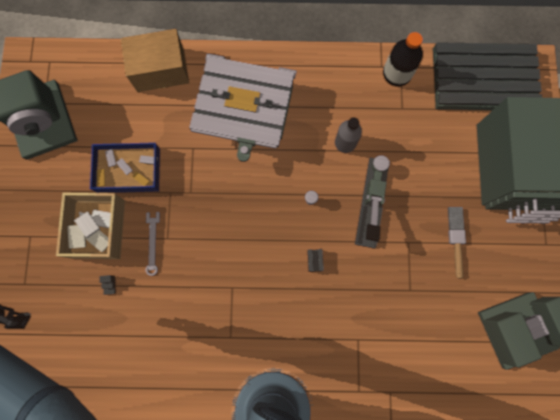

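View pics/wrist0.png

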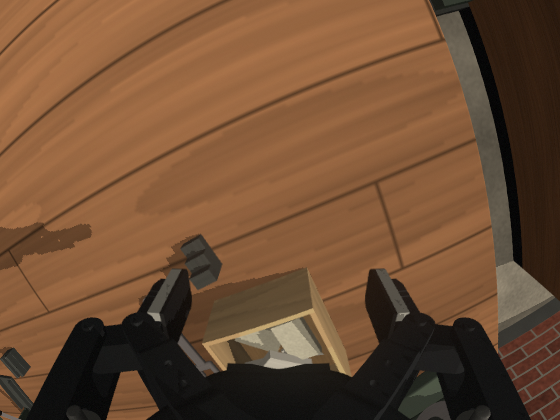

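```bash
python3 - <<'E'
import cv2
a=cv2.imread('pics/top0.png')
cv2.imwrite('pics/z1.png',cv2.resize(a[130:260,330:420],None,fx=4.5,fy=4.5,interpolation=cv2.INTER_CUBIC))
cv2.imwrite('pics/z2.png',cv2.resize(a[45:175,175:315],None,fx=4.5,fy=4.5,interpolation=cv2.INTER_CUBIC))
b=cv2.imread('pics/scene0.png')
cv2.imwrite('pics/z3.png',cv2.resize(b[190:300,160:360],None,fx=4,fy=4,interpolation=cv2.INTER_CUBIC))
E
```

```text
(no output)
```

View pics/z1.png

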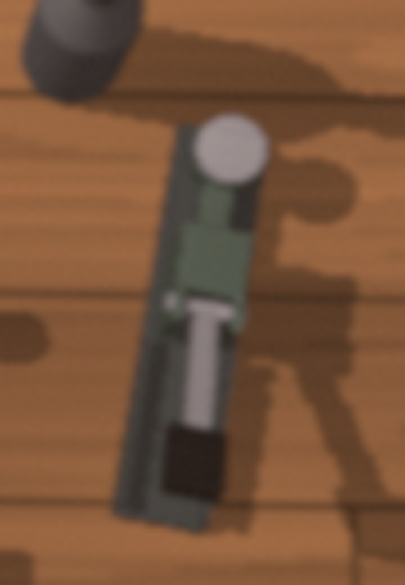

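View pics/z2.png

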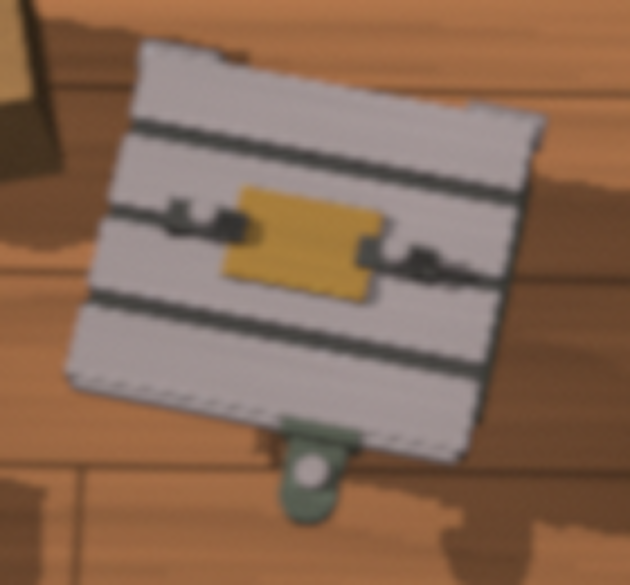

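View pics/z3.png

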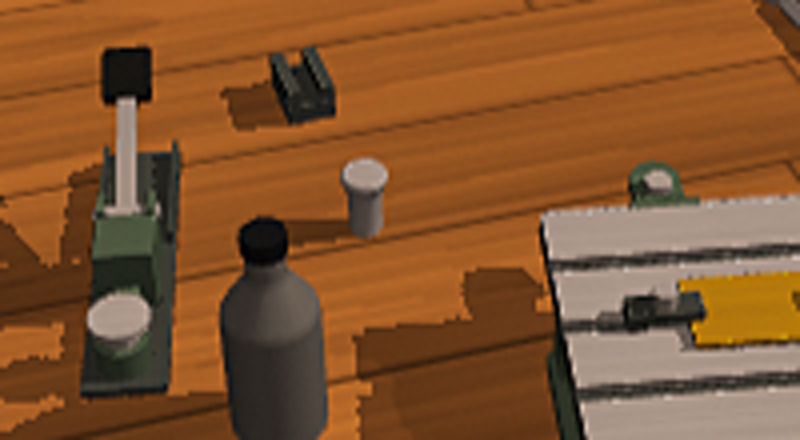

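```bash
python3 - <<'E'
from h import *
def z1(u,v): return (u+.5)/4.5-.5+330,(v+.5)/4.5-.5+130
def z2(u,v): return (u+.5)/4.5-.5+175,(v+.5)/4.5-.5+45
def z3(u,v): return (u+.5)/4-.5+160,(v+.5)/4-.5+190
P=lambda s,f,u,v,z: onz(s,*f(u,v),z)
s=P('top',z1,231,149,.055);p=P('top',z1,197,461,.111);hb=P('top',z1,216,257,.062)
print('saddle',s,'scene',P('scene',z3,119,317,.055))
print('paddle',p,'scene',P('scene',z3,128,75,.111))
print('head',hb,'scene',P('scene',z3,125,235,.062), 'sad-pad',np.linalg.norm((s-p)[:2]))
for b in [(180,125),(267,137),(115,515),(205,532)]: print('base',P('top',z1,*b,.01))
d=s-p;print('jack yaw',np.degrees(np.arctan2(d[1],d[0])))
l=P('top',z2,311,470,.099);print('bolt',l,'scene',P('scene',z3,657,181,.099))
c=[P('top',z2,*q,.1) for q in [(70,372),(466,452),(543,120),(143,42)]]
for q in c: print('plate',q)
e=c[0]-c[1];print('edge dir',np.degrees(np.arctan2(e[1],e[0])),np.linalg.norm(e))
e=c[3]-c[0];print('x dir',np.degrees(np.arctan2(e[1],e[0])),np.linalg.norm(e))
e=c[2]-c[1];print('x dir',np.degrees(np.arctan2(e[1],e[0])),np.linalg.norm(e))
for n,(u,v),z in [('collet',(312,198),.055),('vblock',(315,261),.034),('wrenchtop',(153,215),0),('oiltop',(353,124),.17),('stepb',(108,285),.042),('oilbase',(347,147),0)]: print(n,onz('top',u,v,z))
E
```

```text
saddle [ 0.66951621 -0.29321094  0.055     ] scene [ 0.67447646 -0.29366071  0.055     ]
paddle [ 0.46504335 -0.25707912  0.111     ] scene [ 0.47475033 -0.25616117  0.111     ]
head [ 0.59844006 -0.28085828  0.062     ] scene [ 0.59977281 -0.27959899  0.062     ] sad-pad 0.20764069725942236
base [ 0.69812204 -0.27014095  0.01      ]
base [ 0.69102587 -0.32628022  0.01      ]
base [ 0.44415606 -0.22467945  0.01      ]
base [ 0.43447949 -0.28068662  0.01      ]
jack yaw -10.02112469424951
bolt [0.68897166 0.08988379 0.099     ] scene [0.6923598  0.08831962 0.099     ]
plate [0.74857652 0.23917678 0.1       ]
plate [ 0.70167743 -0.00393069  0.1       ]
plate [ 0.91985324 -0.04827059  0.1       ]
plate [0.9685197  0.20490245 0.1       ]
edge dir 79.08092008552423 0.2475899176422039
x dir -8.857316015351364 0.22259769508259492
x dir -11.487776739176901 0.22263582128907017
collet [ 0.56490893 -0.09988571  0.055     ]
vblock [ 0.39300199 -0.11020983  0.034     ]
wrenchtop [0.51886587 0.35181731 0.        ]
oiltop [ 0.73946584 -0.19843498  0.17      ]
stepb [0.31847704 0.44847041 0.042     ]
oilbase [ 0.73183033 -0.20594948  0.        ]
```

Call:
drive_tool(rows=[{"translation": [0.4, -1, 0], "dr": [0, 0, 0.1], "jaw": 1}, {"translation": [0.8, -2, 0], "dr": [0, 0, 0.3], "jaw": 1}, {"translation": [1.15, -3, 0], "dr": [0, 0, 0.5], "jaw": 1}, {"translation": [1.5, -4, 0], "dr": [0, 0, 0.7], "jaw": 1}, {"translation": [1.9, -5, 0], "dr": [0, 0, 0.9], "jaw": 1}, {"translation": [2.3, -6, 0], "dr": [0, 0, 1.1], "jaw": 1}, {"translation": [2.7, -7, 0], "dr": [0, 0, 1.3], "jaw": 1}, {"translation": [3.1, -8, 0], "dr": [0, 0, 1.5], "jaw": 1}, {"translation": [3.45, -9, 0], "dr": [0, 0, 1.7], "jaw": 1}, {"translation": [3.8, -10, 0], "dr": [0, 0, 1.9], "jaw": 1}, {"translation": [4.2, -11, 0], "dr": [0, 0, 2.1], "jaw": 1}, {"translation": [4.6, -12, 0], "dr": [0, 0, 2.3], "jaw": 1}, {"translation": [5.0, -13, 0], "dr": [0, 0, 2.5], "jaw": 1}, {"translation": [5.4, -14, 0], "dr": [0, 0, 2.7], "jaw": 1}, {"translation": [5.75, -15, 0], "dr": [0, 0, 2.75], "jaw": 1}, {"translation": [6.1, -16, 0], "dr": [0, 0, 2.75], "jaw": 1}, {"translation": [6.5, -17, 0], "dr": [0, 0, 2.75], "jaw": 1}, {"translation": [6.9, -18, 0], "dr": [0, 0, 2.75], "jaw": 1}, {"translation": [7.3, -19, 0], "dr": [0, 0, 2.75], "jaw": 1}, {"translation": [7.7, -20, 0], "dr": [0, 0, 2.75], "jaw": 1}])

```text
time: 1.82
tcp_pos: [0.5608, -0.1846, 0.244]
tool_rot: [0.001, 0.766, 0.643, -0.001]
wrist_force: [0.0, -0.3, 0.4]
gripper_width: 0.0856
```

Call:
drive_tool(rows=[{"translation": [0.4, -1, -0.4], "dr": [0, 0, 0], "jaw": 1}, {"translation": [0.7, -2, -0.9], "dr": [0, 0, 0], "jaw": 1}, {"translation": [0.9, -2.4, -1.4], "dr": [0, 0, 0], "jaw": 1}, {"translation": [0.9, -2.4, -1.5], "dr": [0, 0, 0], "jaw": 1}, {"translation": [0.9, -2.4, -1.5], "dr": [0, 0, 0], "jaw": 1}])

```text
time: 2.23
tcp_pos: [0.5942, -0.2819, 0.1803]
tool_rot: [-0.002, 0.767, 0.641, -0.003]
wrist_force: [-0.2, 0.3, -0.4]
gripper_width: 0.0855
```

```bash
python3 - <<'E'
from h import *
s=sensors.observe();print(s['tcp_pos'],s['tool_rot']);save('wrist','w1.png')
E
```

```text
[ 0.59424378 -0.28186987  0.18034205] [-0.00202854  0.76712416  0.64148807 -0.00307785]
```

View pics/w1.png

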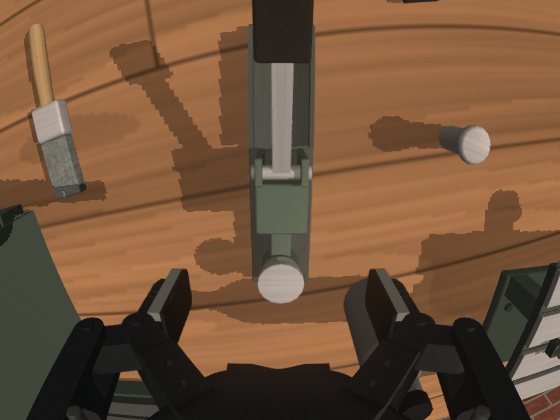

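Call:
drive_tool(rows=[{"translation": [0.08, 0.04, -0.8], "dr": [0, 0, 0], "jaw": 1}, {"translation": [0.08, 0.04, -1.6], "dr": [0, 0, 0], "jaw": 1}, {"translation": [0.08, 0.04, -2.4], "dr": [0, 0, 0], "jaw": 1}, {"translation": [0.08, 0.04, -3.1], "dr": [0, 0, 0], "jaw": 1}, {"translation": [0.08, 0.04, -3.5], "dr": [0, 0, 0], "jaw": 1}, {"translation": [0.08, 0.04, -3.55], "dr": [0, 0, 0], "jaw": 1}, {"translation": [0.08, 0.04, -3.55], "dr": [0, 0, 0], "jaw": 1}])

```text
time: 2.87
tcp_pos: [0.5993, -0.277, 0.0405]
tool_rot: [-0.002, 0.766, 0.643, -0.001]
wrist_force: [0.8, -0.1, 0.1]
gripper_width: 0.085
```

Call:
drive_tool(rows=[{"translation": [0, 0, 0], "dr": [0, 0, 0], "jaw": 0.4}, {"translation": [0, 0, 0], "dr": [0, 0, 0], "jaw": 0.4}, {"translation": [0, 0, 0], "dr": [0, 0, 0], "jaw": 0.2}, {"translation": [0, 0, 0], "dr": [0, 0, 0], "jaw": 0.2}, {"translation": [0, 0, 0], "dr": [0, 0, 0], "jaw": 0.2}, {"translation": [0, 0, 0], "dr": [0, 0, 0], "jaw": 0.2}, {"translation": [0, 0, 0], "dr": [0, 0, 0], "jaw": 0.2}, {"translation": [0, 0, 0], "dr": [0, 0, 0], "jaw": 0.2}], squeeze=90)

```text
time: 3.53
tcp_pos: [0.6008, -0.2807, 0.0437]
tool_rot: [0.002, 0.766, 0.643, -0.001]
wrist_force: [0.2, -2.5, 5.6]
gripper_width: 0.0426
```

Call:
drive_tool(rows=[{"translation": [0, 0, 0.2], "dr": [0, 0, 0], "jaw": 0.2}, {"translation": [0, 0, 0.4], "dr": [0, 0, 0], "jaw": 0.2}, {"translation": [0, 0, 0.5], "dr": [0, 0, 0], "jaw": 0.2}, {"translation": [0, 0, 0.5], "dr": [0, 0, 0], "jaw": 0.2}, {"translation": [0, 0, 0.5], "dr": [0, 0, 0], "jaw": 0.2}])

```text
time: 3.95
tcp_pos: [0.6004, -0.2797, 0.0631]
tool_rot: [0.001, 0.766, 0.643, -0.001]
wrist_force: [0.4, 0.3, -9.1]
gripper_width: 0.0428
```

```bash
python3 - <<'E'
from h import *
s=sensors.observe();print(s['tcp_pos'],s['tool_rot'],s['wrist_force'],s['torque']);a=save('scene','s1.png')
cv2.imwrite('pics/s1z.png',cv2.resize(a[150:330,120:320,::-1],None,fx=3,fy=3))
save('wrist','w2.png')
E
```

```text
[ 0.60041267 -0.27967043  0.06312044] [ 0.00105131  0.76590973  0.64294641 -0.00104979] [ 0.4123997   0.27482149 -9.12677447] [ 0.07473277 -0.0916902  -0.02411976]
```

View pics/s1z.png

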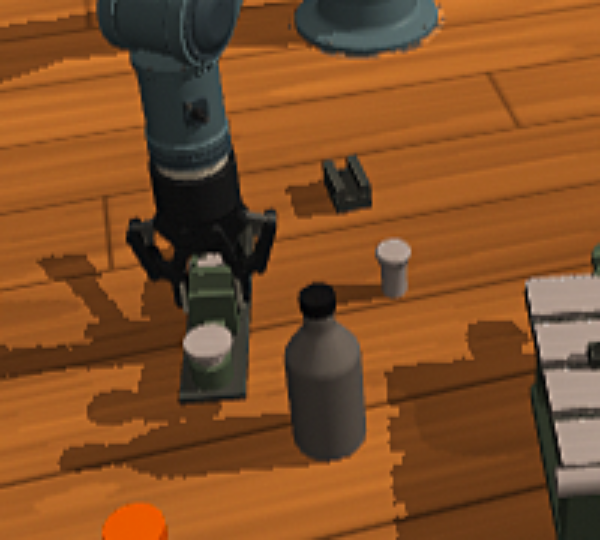

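View pics/w2.png

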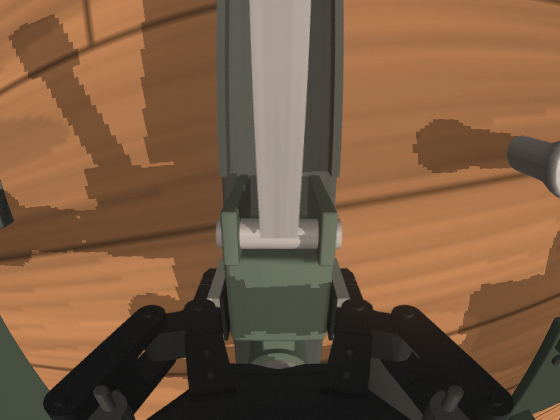

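Call:
drive_tool(rows=[{"translation": [-0.3, 0, 0.4], "dr": [0, 0, 0], "jaw": 0.2}, {"translation": [-0.7, 0, 0.9], "dr": [0, 0, 0], "jaw": 0.2}, {"translation": [-1.1, 0, 1.5], "dr": [0, 0, 0], "jaw": 0.2}, {"translation": [-1.33, 0.1, 2.0], "dr": [0, 0, 0], "jaw": 0.2}, {"translation": [-1.33, 0.5, 2.0], "dr": [0, 0, 0], "jaw": 0.2}, {"translation": [-1.33, 1.1, 2.0], "dr": [0, 0, 0], "jaw": 0.2}, {"translation": [-1.33, 1.8, 2.0], "dr": [0, 0, 0], "jaw": 0.2}, {"translation": [-1.33, 2.6, 2.0], "dr": [0, 0, 0], "jaw": 0.2}, {"translation": [-1.33, 3.4, 2.0], "dr": [0, 0, 0], "jaw": 0.2}, {"translation": [-1.33, 4.2, 2.0], "dr": [0, 0, 0], "jaw": 0.2}, {"translation": [-1.33, 5.0, 2.0], "dr": [0, 0, 0], "jaw": 0.2}, {"translation": [-1.33, 5.8, 2.0], "dr": [0, 0, 0], "jaw": 0.2}, {"translation": [-1.33, 6.6, 2.0], "dr": [0, 0, 0], "jaw": 0.2}, {"translation": [-1.33, 7.4, 2.0], "dr": [0, 0, 0], "jaw": 0.2}, {"translation": [-1.33, 8.2, 2.0], "dr": [0, 0, 0], "jaw": 0.2}, {"translation": [-1.33, 8.9, 2.0], "dr": [0, 0, 0], "jaw": 0.2}, {"translation": [-1.33, 9.5, 2.0], "dr": [0, 0, 0], "jaw": 0.2}, {"translation": [-1.33, 9.8, 2.0], "dr": [0, 0, 0], "jaw": 0.2}, {"translation": [-1.33, 9.86, 2.0], "dr": [0, 0, 0], "jaw": 0.2}, {"translation": [-1.33, 9.86, 2.0], "dr": [0, 0, 0], "jaw": 0.2}])

```text
time: 5.72
tcp_pos: [0.5464, 0.1153, 0.1423]
tool_rot: [0.001, 0.765, 0.644, -0.002]
wrist_force: [-0.3, -1.3, -8.2]
gripper_width: 0.043
```

```bash
python3 - <<'E'
from h import *
s=sensors.observe();print(s['tcp_pos'],s['tool_rot'],s['wrist_force'],s['torque']);a=save('scene','s2.png')
cv2.imwrite('pics/s2z.png',cv2.resize(a[130:330,170:430,::-1],None,fx=3,fy=3))
a=save('top','t2.png')
cv2.imwrite('pics/t2z.png',cv2.resize(a[40:280,150:350,::-1],None,fx=2.5,fy=2.5))
E
```

```text
[0.54638426 0.11527335 0.14225789] [ 7.35444118e-04  7.65211997e-01  6.43775082e-01 -1.92415861e-03] [-0.25531678 -1.31958533 -8.17109399] [-0.09944879 -0.02587215 -0.00032286]
```

View pics/s2z.png

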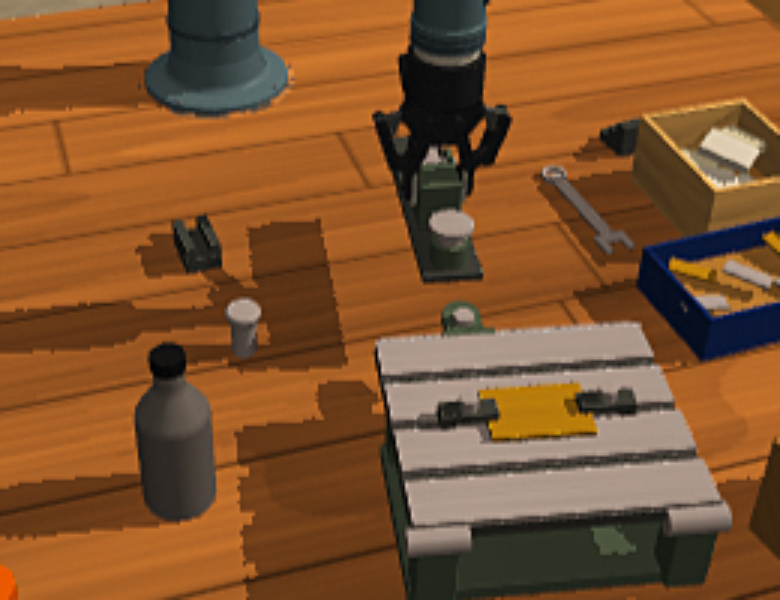

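View pics/t2z.png

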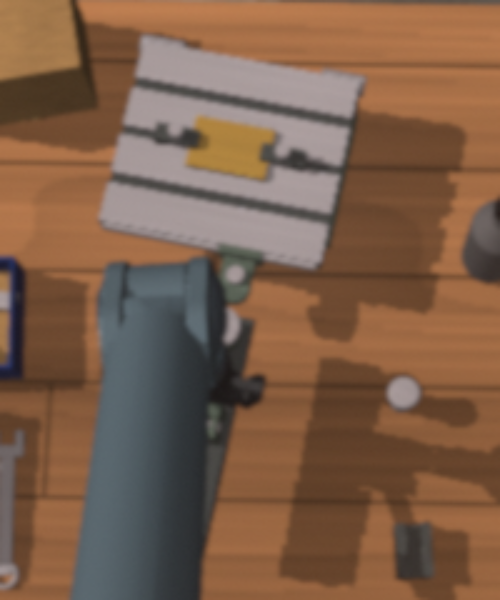

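```bash
python3 - <<'E'
from h import *
im=cv2.imread('pics/scene0.png'); im2=cv2.imread('pics/s2.png')
def blob(im,x0,x1,y0,y1,fn):
    c=im[y0:y1,x0:x1]; h=cv2.cvtColor(c,cv2.COLOR_BGR2HSV)
    m=((h[...,1]<60)&(h[...,2]>120)).astype('uint8')
    n,l,st,ce=cv2.connectedComponentsWithStats(m)
    for i in range(1,n):
        if st[i,4]>10: print(fn,st[i],ce[i]+[x0,y0])
blob(im2,305,335,195,220,'sad');blob(im2,315,332,228,239,'bolt')
blob(im,175,205,255,285,'sad0');blob(cv2.imread('pics/top0.png'),365,400,150,180,'sadtop')
blob(cv2.imread('pics/top0.png'),235,255,144,158,'bolttop')
E
```

```text
sad [  8   5  15  10 103] [320.03883495 204.19417476]
bolt [ 6  5  7  4 24] [324.25       234.54166667]
sad0 [  7   8  16  12 145] [189.46896552 268.62758621]
sadtop [  9   6  15  14 178] [380.87640449 162.43820225]
bolttop [ 5  2  8  7 41] [243.53658537 149.07317073]
```

```bash
python3 - <<'E'
from h import *
print('sad0 scene',onz('scene',189.5,268.6,.055),'top',onz('top',380.9,162.4,.055))
print('bolt scene',onz('scene',324.25,234.5,.099),'top',onz('top',243.5,149.1,.099))
s=onz('scene',320,204.2,.1536);print('sad2',s,'rel tcp',s[:2]-[.5464,.1153])
# height via proj sensitivity
print(proj('scene',[.688,.09,.099]),proj('scene',[.6695,-.2932,.055]))
E
```

```text
sad0 scene [ 0.67350736 -0.29320676  0.055     ] top [ 0.67045348 -0.2931083   0.055     ]
bolt scene [0.69111262 0.08995636 0.099     ] top [0.68883471 0.09048618 0.099     ]
sad2 [0.61976623 0.10126349 0.1536    ] rel tcp [ 0.07336623 -0.01403651]
[323.85900061 233.82533443] [189.32460508 267.60446299]
```

Call:
drive_tool(rows=[{"translation": [0, 0, -0.4], "dr": [0, 0, 0], "jaw": 0.2}, {"translation": [0, 0, -0.9], "dr": [0, 0, 0], "jaw": 0.2}, {"translation": [0, 0, -1.4], "dr": [0, 0, 0], "jaw": 0.2}, {"translation": [0, 0, -1.9], "dr": [0, 0, 0], "jaw": 0.2}, {"translation": [0, 0, -2.2], "dr": [0, 0, 0], "jaw": 0.2}, {"translation": [0, 0, -2.35], "dr": [0, 0, 0], "jaw": 0.2}, {"translation": [0, 0, -2.35], "dr": [0, 0, 0], "jaw": 0.2}, {"translation": [0, 0, -2.35], "dr": [0, 0, 0], "jaw": 0.2}])

```text
time: 6.48
tcp_pos: [0.5474, 0.1111, 0.0489]
tool_rot: [0.002, 0.767, 0.641, -0.002]
wrist_force: [0.6, 1.2, -7.5]
gripper_width: 0.0428
```

```bash
python3 - <<'E'
from h import *
s=sensors.observe();print(s['tcp_pos'],s['tool_rot'],s['wrist_force'],s['torque']);a=save('scene','s3.png')
cv2.imwrite('pics/s3z.png',cv2.resize(a[130:290,250:400,::-1],None,fx=4,fy=3.7))
E
```

```text
[0.54738064 0.11113429 0.04888249] [ 0.0017302   0.76717081  0.64143717 -0.00207329] [ 0.5892288   1.22229948 -7.4623533 ] [ 0.00366739 -0.1468239  -0.03436024]
```

View pics/s3z.png

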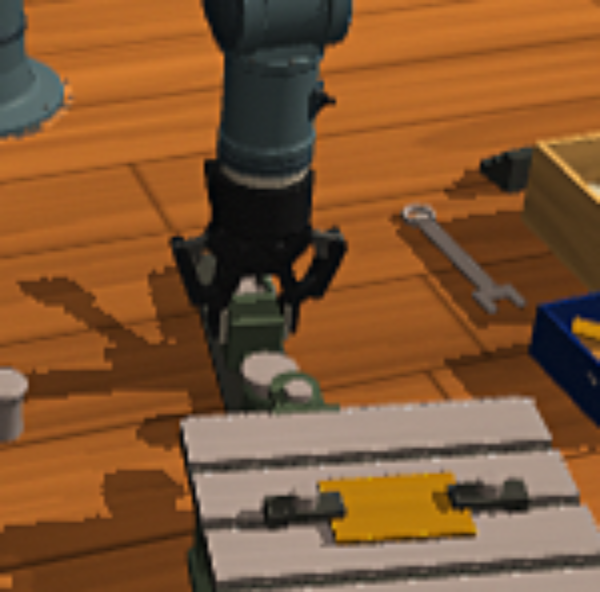

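Call:
drive_tool(rows=[{"translation": [0.2, 0, 0], "dr": [0, 0, 0], "jaw": 0.2}, {"translation": [0.5, -0.05, 0], "dr": [0, 0, 0], "jaw": 0.2}, {"translation": [0.8, -0.1, 0], "dr": [0, 0, 0], "jaw": 0.2}, {"translation": [1.1, -0.13, 0], "dr": [0, 0, 0], "jaw": 0.2}, {"translation": [1.4, -0.15, 0], "dr": [0, 0, 0], "jaw": 0.2}, {"translation": [1.65, -0.18, 0], "dr": [0, 0, 0], "jaw": 0.2}, {"translation": [1.76, -0.18, 0], "dr": [0, 0, 0], "jaw": 0.2}, {"translation": [1.76, -0.18, 0], "dr": [0, 0, 0], "jaw": 0.2}, {"translation": [1.76, -0.18, 0], "dr": [0, 0, 0], "jaw": 0.2}])

```text
time: 7.28
tcp_pos: [0.6183, 0.1045, 0.0496]
tool_rot: [0.002, 0.767, 0.642, -0.001]
wrist_force: [-1.0, -0.5, -9.1]
gripper_width: 0.0427
```

```bash
python3 - <<'E'
from h import *
s=sensors.observe();print(s['tcp_pos'],s['tool_rot'],s['wrist_force'],s['torque']);a=save('scene','s4.png')
cv2.imwrite('pics/s4z.png',cv2.resize(a[130:290,250:400,::-1],None,fx=4,fy=3.7))
a=save('top','t4.png')
cv2.imwrite('pics/t4z.png',cv2.resize(a[120:260,200:300,::-1],None,fx=4,fy=4))
save('wrist','w4.png')
E
```

```text
[0.61831979 0.10447604 0.0496196 ] [ 0.00172664  0.76701931  0.64162    -0.0014762 ] [-1.00217865 -0.50897906 -9.11593743] [-0.03098065  0.00259627  0.04505188]
```

View pics/s4z.png

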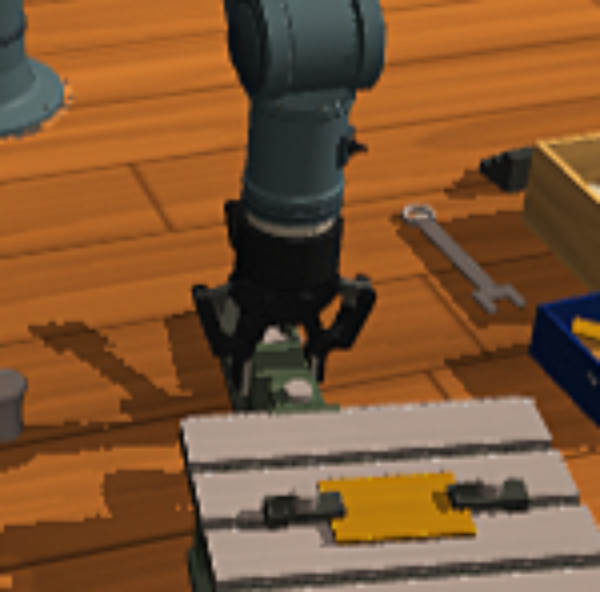

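View pics/t4z.png

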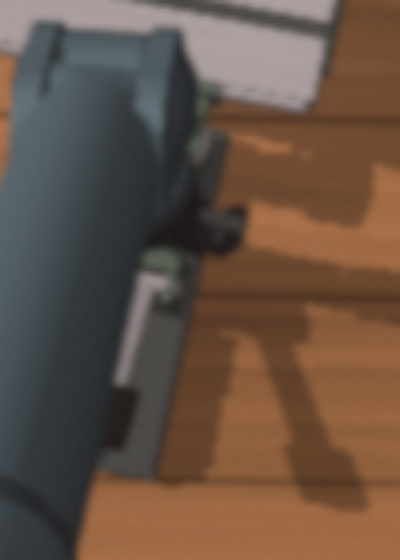

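View pics/w4.png

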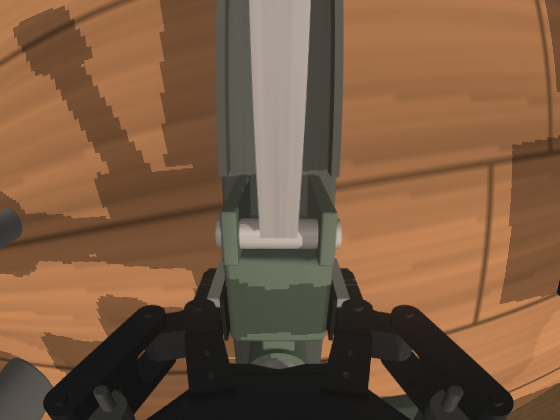

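Call:
drive_tool(rows=[{"translation": [0, 0, -0.05], "dr": [0, 0, 0], "jaw": 0.2}, {"translation": [0, 0, -0.1], "dr": [0, 0, 0], "jaw": 0.2}, {"translation": [0, 0, -0.15], "dr": [0, 0, 0], "jaw": 0.2}, {"translation": [0, 0, -0.16], "dr": [0, 0, 0], "jaw": 0.2}, {"translation": [0, 0, -0.16], "dr": [0, 0, 0], "jaw": 0.2}])

```text
time: 7.85
tcp_pos: [0.6164, 0.1049, 0.0437]
tool_rot: [0.0, 0.767, 0.642, -0.003]
wrist_force: [-4.6, -1.0, -0.5]
gripper_width: 0.0431
```

Call:
drive_tool(rows=[{"translation": [0, 0, 0], "dr": [0, 0, 0], "jaw": 0.6}, {"translation": [0, 0, 0], "dr": [0, 0, 0], "jaw": 0.8}, {"translation": [0, 0, 0], "dr": [0, 0, 0], "jaw": 1}, {"translation": [0, 0, 0], "dr": [0, 0, 0], "jaw": 1}, {"translation": [0, 0, 0], "dr": [0, 0, 0], "jaw": 1}, {"translation": [0, 0, 0.3], "dr": [0, 0, 0], "jaw": 1}, {"translation": [0, 0, 0.9], "dr": [0, 0, 0], "jaw": 1}, {"translation": [0, 0, 1.6], "dr": [0, 0, 0], "jaw": 1}, {"translation": [0, 0, 2.4], "dr": [0, 0, 0], "jaw": 1}, {"translation": [-0.6, 0, 3.2], "dr": [0, 0, 0], "jaw": 1}, {"translation": [-1.4, 0, 3.5], "dr": [0, 0, 0], "jaw": 1}, {"translation": [-2.2, 0, 3.5], "dr": [0, 0, 0], "jaw": 1}, {"translation": [-3.0, 0.3, 3.5], "dr": [0, 0, 0], "jaw": 1}, {"translation": [-3.25, 0.5, 3.5], "dr": [0, 0, 0], "jaw": 0.5}, {"translation": [-3.25, 0.5, 3.5], "dr": [0, 0, 0], "jaw": 0}, {"translation": [-3.25, 0.5, 3.5], "dr": [0, 0, 0], "jaw": 0}, {"translation": [-3.25, 0.5, 3.5], "dr": [0, 0, 0], "jaw": 0}])

```text
time: 9.27
tcp_pos: [0.4878, 0.1245, 0.1847]
tool_rot: [0.001, 0.767, 0.642, -0.002]
wrist_force: [-0.2, -0.6, 0.4]
gripper_width: 0.0388
```

```bash
python3 - <<'E'
from h import *
s=sensors.observe();print(s['tcp_pos'],s['tool_rot'],s['wrist_force'],s['torque']);a=save('scene','s5.png')
cv2.imwrite('pics/s5z.png',cv2.resize(a[130:290,250:400,::-1],None,fx=4,fy=3.7))
a=save('top','t5.png')
cv2.imwrite('pics/t5z.png',cv2.resize(a[120:260,200:300,::-1],None,fx=4,fy=4))
save('wrist','w5.png')
E
```

```text
[0.48776967 0.12445154 0.184681  ] [ 0.00084492  0.76708867  0.64153873 -0.00152419] [-0.18559803 -0.58974258  0.3854981 ] [-0.03499469 -0.01319432 -0.02155779]
```

View pics/s5z.png

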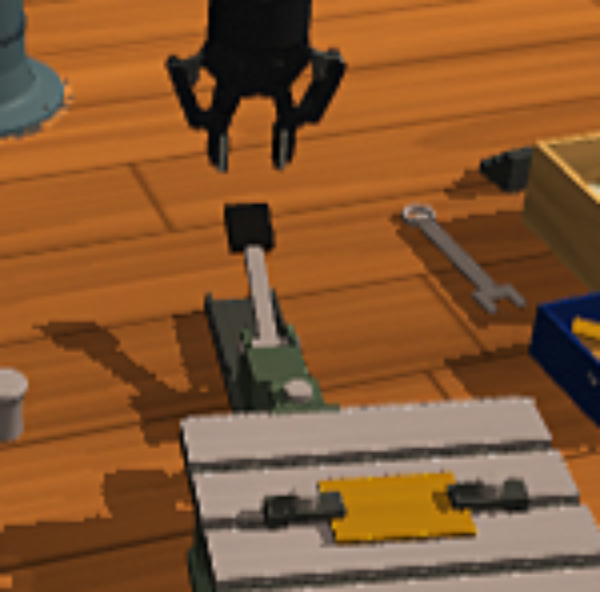

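View pics/t5z.png

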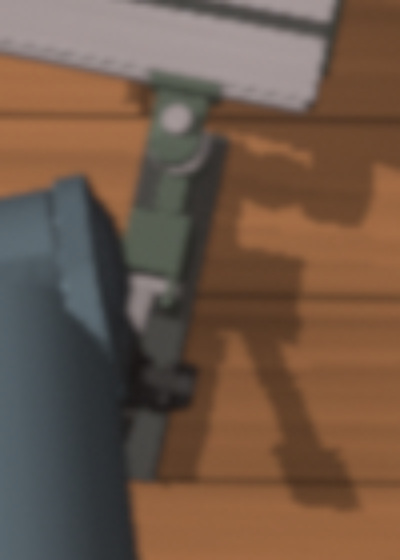

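View pics/w5.png

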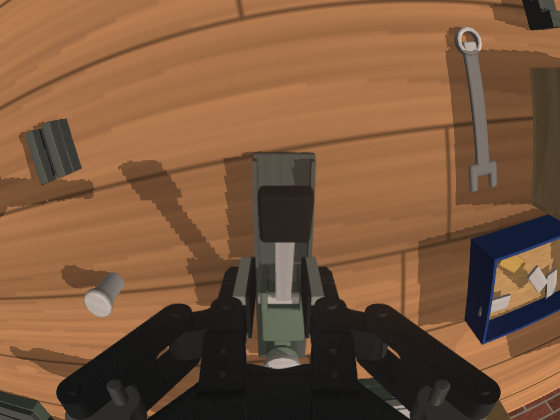

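```bash
python3 - <<'E'
from h import *
a=cv2.imread('pics/t5.png')
b=a.copy()
lug=onz('top',243.7,149.2,.099)[:2];print(lug)
print('tcp-pred saddle(top frame)',)
for c,col in [(lug,(0,0,255))]:
    pts=[proj('top',[c[0]+.022*np.cos(t),c[1]+.022*np.sin(t),.055]) for t in np.linspace(0,6.28,60)]
crop=cv2.resize(a[130:200,215:270],None,fx=10,fy=8.5,interpolation=cv2.INTER_NEAREST)
for p in pts: cv2.circle(crop,(int((p[0]-215+.5)*10),int((p[1]-130+.5)*8.5)),2,(0,0,255),-1)
# predicted head block top corners for jack yaw -10.15 with saddle at lug
y=np.radians(-10.2);ex=np.array([np.cos(y),np.sin(y)]);ey=np.array([-ex[1],ex[0]])
for dx,dy in [(-97,22),(-97,-22),(-53,22),(-53,-22)]:
    q=lug+ex*dx/1000+ey*dy/1000;p=proj('top',[*q,.062]);cv2.circle(crop,(int((p[0]-215+.5)*10),int((p[1]-130+.5)*8.5)),4,(255,0,0),-1)
q=lug+ex*.025-ey*.03;p=proj('top',[*q,.01]);cv2.circle(crop,(int((p[0]-215+.5)*10),int((p[1]-130+.5)*8.5)),4,(0,255,255),-1)
cv2.imwrite('pics/f5.png',crop)
E
```

```text
[0.68855969 0.08993125]
tcp-pred saddle(top frame)
```

View pics/f5.png

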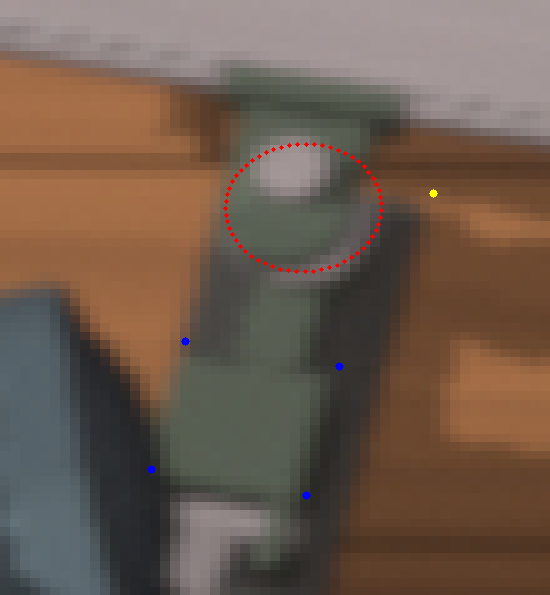

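Call:
drive_tool(rows=[{"translation": [-0.05, 0.05, -0.5], "dr": [0, 0, 0], "jaw": 0}, {"translation": [-0.05, 0.05, -0.9], "dr": [0, 0, 0], "jaw": 0}, {"translation": [-0.05, 0.05, -1.2], "dr": [0, 0, 0], "jaw": 0}, {"translation": [-0.05, 0.05, -1.3], "dr": [0, 0, 0], "jaw": 0}, {"translation": [-0.05, 0.05, -1.3], "dr": [0, 0, 0], "jaw": 0}], squeeze=40)

```text
time: 9.83
tcp_pos: [0.4852, 0.1251, 0.1308]
tool_rot: [0.001, 0.768, 0.641, -0.004]
wrist_force: [-0.2, -0.7, 0.8]
gripper_width: 0.0003
```

```bash
python3 - <<'E'
from h import *
s=sensors.observe();print(s['tcp_pos'],s['tool_rot'],s['wrist_force'],s['torque'],s['gripper_width']);a=save('scene','s6.png')
cv2.imwrite('pics/s6z.png',cv2.resize(a[130:290,250:400,::-1],None,fx=4,fy=3.7))
save('wrist','w6.png')
E
```

```text
[0.48520446 0.1251454  0.13079658] [ 0.00084837  0.76773237  0.64075851 -0.00384941] [-0.24547032 -0.65829025  0.78071351] [0.052828   0.028119   0.00944538] 0.0002542627717922837
```

View pics/s6z.png

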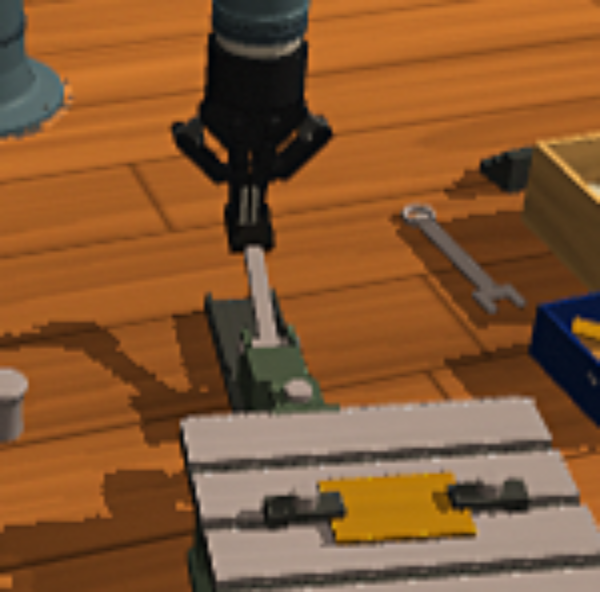

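View pics/w6.png

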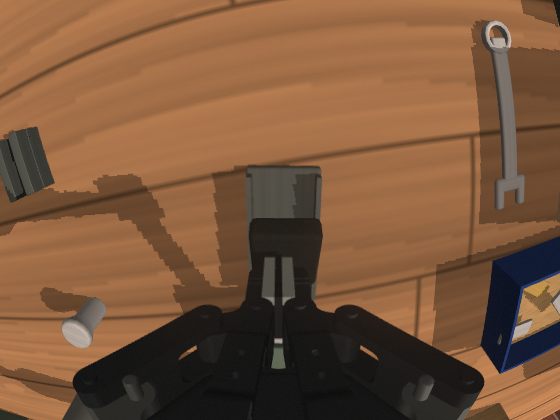

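Call:
drive_tool(rows=[{"translation": [0, 0.08, -0.1], "dr": [0, 0, 0], "jaw": 0}, {"translation": [-0.05, 0.09, -0.25], "dr": [0, 0, 0], "jaw": 0}, {"translation": [-0.13, 0.1, -0.4], "dr": [0, 0, 0], "jaw": 0}, {"translation": [-0.18, 0.11, -0.55], "dr": [0, 0, 0], "jaw": 0}, {"translation": [-0.25, 0.12, -0.7], "dr": [0, 0, 0], "jaw": 0}, {"translation": [-0.25, 0.12, -0.75], "dr": [0, 0, 0], "jaw": 0}])

```text
time: 10.43
tcp_pos: [0.4782, 0.1317, 0.1032]
tool_rot: [0.002, 0.768, 0.641, 0.0]
wrist_force: [-0.6, 1.3, 10.6]
gripper_width: 0.0
```

```bash
python3 - <<'E'
from h import *
a=save('scene','s7.png')
cv2.imwrite('pics/s7z.png',cv2.resize(a[130:290,250:400,::-1],None,fx=4,fy=3.7))
E
```

View pics/s7z.png

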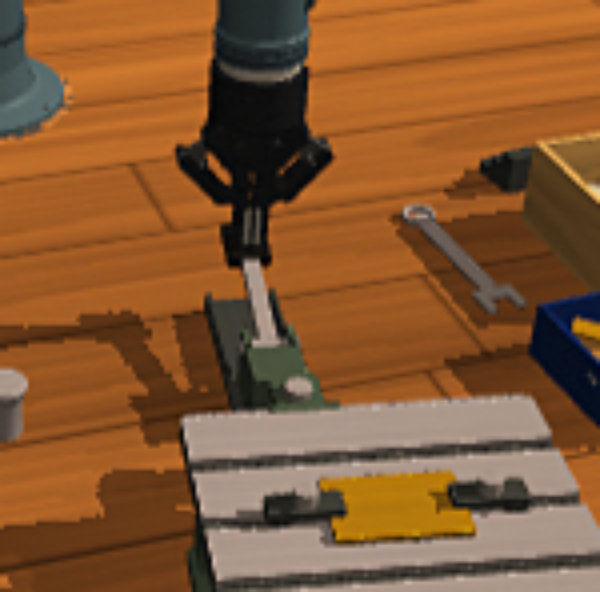

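Call:
drive_tool(rows=[{"translation": [-0.04, 0, -0.15], "dr": [0, 0, 0], "jaw": 0}, {"translation": [-0.08, 0, -0.3], "dr": [0, 0, 0], "jaw": 0}, {"translation": [-0.11, 0, -0.45], "dr": [0, 0, 0], "jaw": 0}, {"translation": [-0.13, 0, -0.6], "dr": [0, 0, 0], "jaw": 0}, {"translation": [-0.14, 0, -0.72], "dr": [0, 0, 0], "jaw": 0}, {"translation": [-0.14, 0, -0.78], "dr": [0, 0, 0], "jaw": 0}, {"translation": [-0.14, 0, -0.78], "dr": [0, 0, 0], "jaw": 0}])

```text
time: 11.07
tcp_pos: [0.4735, 0.1326, 0.0752]
tool_rot: [0.0, 0.768, 0.641, 0.0]
wrist_force: [-6.2, -0.0, 28.6]
gripper_width: 0.0
```

```bash
python3 - <<'E'
from h import *
s=sensors.observe();print(s['wrist_force'])
a=save('scene','s8.png')
cv2.imwrite('pics/s8z.png',cv2.resize(a[130:290,250:400,::-1],None,fx=4,fy=3.7))
a=save('top','t8.png')
cv2.imwrite('pics/t8z.png',cv2.resize(a[120:260,200:300,::-1],None,fx=4,fy=4))
E
```

```text
[-6.18708107e+00 -6.14573145e-03  2.85980593e+01]
```

View pics/s8z.png

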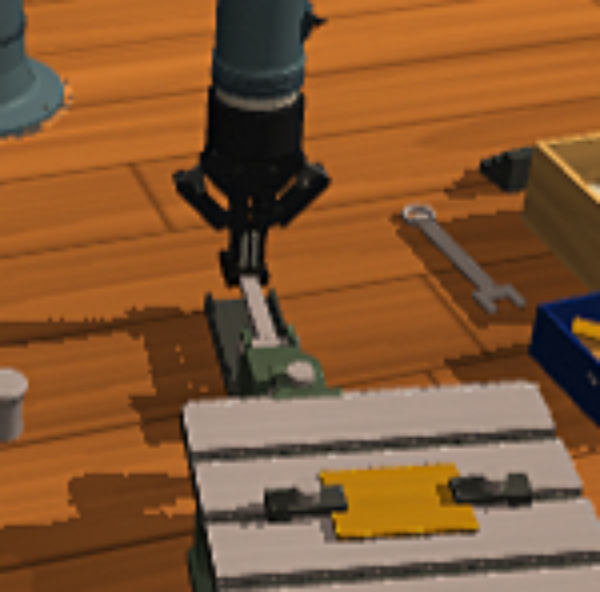

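View pics/t8z.png

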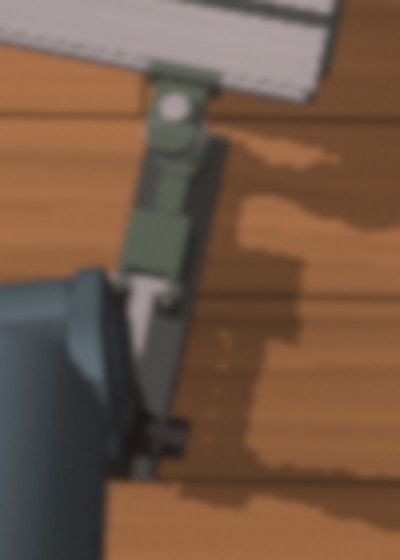

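Call:
drive_tool(rows=[{"translation": [0, 0, -0.05], "dr": [0, 0, 0], "jaw": 0}, {"translation": [0, 0, -0.05], "dr": [0, 0, 0], "jaw": 0}, {"translation": [0, 0, -0.05], "dr": [0, 0, 0], "jaw": 0}, {"translation": [0, 0, -0.05], "dr": [0, 0, 0], "jaw": 0}, {"translation": [0, 0, 0.1], "dr": [0, 0, 0], "jaw": 0}, {"translation": [0.03, 0, 0.25], "dr": [0, 0, 0], "jaw": 0}, {"translation": [0.06, 0, 0.4], "dr": [0, 0, 0], "jaw": 0}, {"translation": [0.1, 0, 0.55], "dr": [0, 0, 0], "jaw": 0}, {"translation": [0.14, 0, 0.7], "dr": [0, 0, 0], "jaw": 0}, {"translation": [0.2, 0, 0.85], "dr": [0, 0, 0], "jaw": 0}, {"translation": [0.25, -0.05, 1.0], "dr": [0, 0, 0], "jaw": 0}, {"translation": [0.3, -0.05, 1.2], "dr": [0, 0, 0], "jaw": 0}, {"translation": [0.3, -0.05, 1.4], "dr": [0, 0, 0], "jaw": 0}, {"translation": [0.3, -0.05, 1.5], "dr": [0, 0, 0], "jaw": 0}, {"translation": [0.3, -0.05, 1.5], "dr": [0, 0, 0], "jaw": 0}])

```text
time: 12.42
tcp_pos: [0.4851, 0.1307, 0.1356]
tool_rot: [-0.0, 0.768, 0.641, 0.001]
wrist_force: [0.1, -0.3, 0.1]
gripper_width: 0.0001
```

```bash
python3 - <<'E'
from h import *
s=sensors.observe();print(s['wrist_force'])
a=save('scene','s9.png')
cv2.imwrite('pics/s9z.png',cv2.resize(a[130:290,250:400,::-1],None,fx=4,fy=3.7))
a=save('top','t9.png')
b=cv2.imread('pics/t5.png')[130:200,215:270]
cv2.imwrite('pics/t9z.png',cv2.resize(np.hstack([b,a[130:200,215:270,::-1]]),None,fx=7,fy=7))
E
```

```text
[ 0.13239905 -0.27503009  0.13376061]
```

View pics/s9z.png

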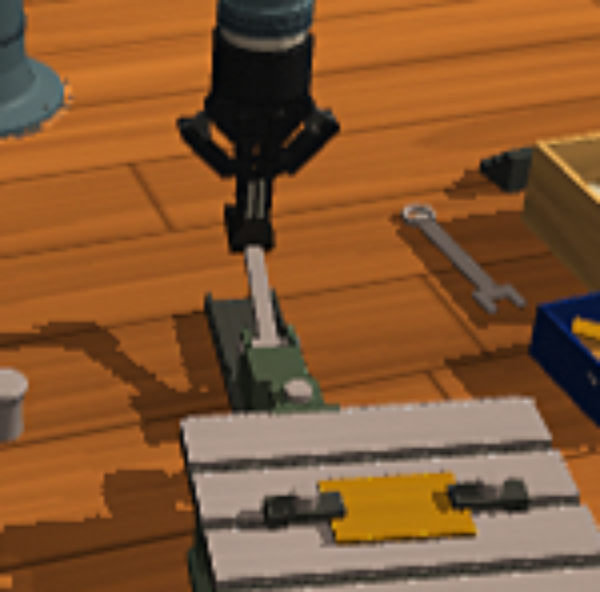

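View pics/t9z.png

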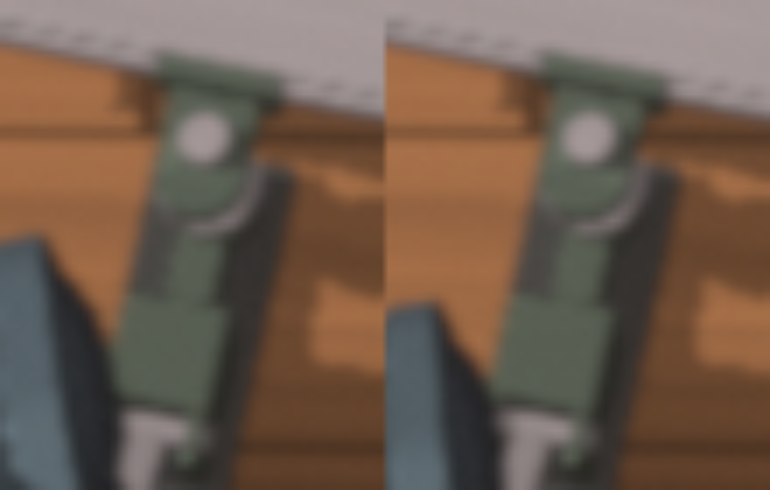

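Call:
drive_tool(rows=[{"translation": [0, 0, -0.15], "dr": [0, 0, 0], "jaw": 0}, {"translation": [-0.03, 0, -0.3], "dr": [0, 0, 0], "jaw": 0}, {"translation": [-0.08, 0, -0.45], "dr": [0, 0, 0], "jaw": 0}, {"translation": [-0.13, 0, -0.6], "dr": [0, 0, 0], "jaw": 0}, {"translation": [-0.18, 0, -0.75], "dr": [0, 0, 0], "jaw": 0}, {"translation": [-0.22, 0, -0.9], "dr": [0, 0, 0], "jaw": 0}, {"translation": [-0.25, 0, -1.05], "dr": [0, 0, 0], "jaw": 0}, {"translation": [-0.28, 0, -1.2], "dr": [0, 0, 0], "jaw": 0}, {"translation": [-0.3, 0, -1.35], "dr": [0, 0, 0], "jaw": 0}, {"translation": [-0.3, 0, -1.5], "dr": [0, 0, 0], "jaw": 0}, {"translation": [-0.3, 0, -1.6], "dr": [0, 0, 0], "jaw": 0}, {"translation": [-0.3, 0, -1.6], "dr": [0, 0, 0], "jaw": 0}, {"translation": [-0.3, 0, -1.6], "dr": [0, 0, 0], "jaw": 0}, {"translation": [-0.3, 0, -1.6], "dr": [0, 0, 0], "jaw": 0}, {"translation": [-0.3, 0, -1.6], "dr": [0, 0, 0], "jaw": 0}, {"translation": [-0.3, 0, -1.6], "dr": [0, 0, 0], "jaw": 0}])

```text
time: 13.85
tcp_pos: [0.472, 0.1327, 0.0746]
tool_rot: [-0.004, 0.767, 0.641, -0.0]
wrist_force: [-13.3, 0.9, 40.4]
gripper_width: -0.0001
```

```bash
python3 - <<'E'
from h import *
a=save('scene','s10.png')
cv2.imwrite('pics/s10z.png',cv2.resize(a[130:290,250:400,::-1],None,fx=4,fy=3.7))
a=save('top','t10.png')
b=cv2.imread('pics/t8.png')[130:200,215:270]
cv2.imwrite('pics/t10z.png',cv2.resize(np.hstack([b,a[130:200,215:270,::-1]]),None,fx=7,fy=7))
s=sensors.observe();print(s['tcp_pos'],s['wrist_force'],abs(s['dq']).max())
E
```

```text
[0.47204925 0.13273113 0.07461816] [-12.94708856   0.34400917  40.44621988] 0.0009659152833181305
```

View pics/s10z.png

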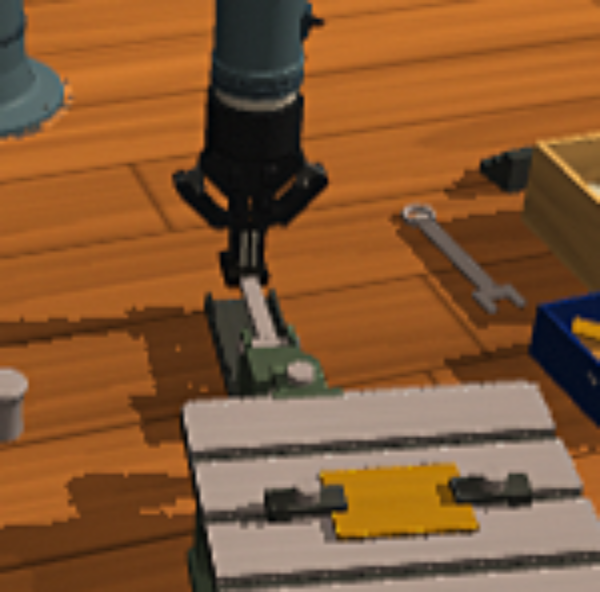

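View pics/t10z.png

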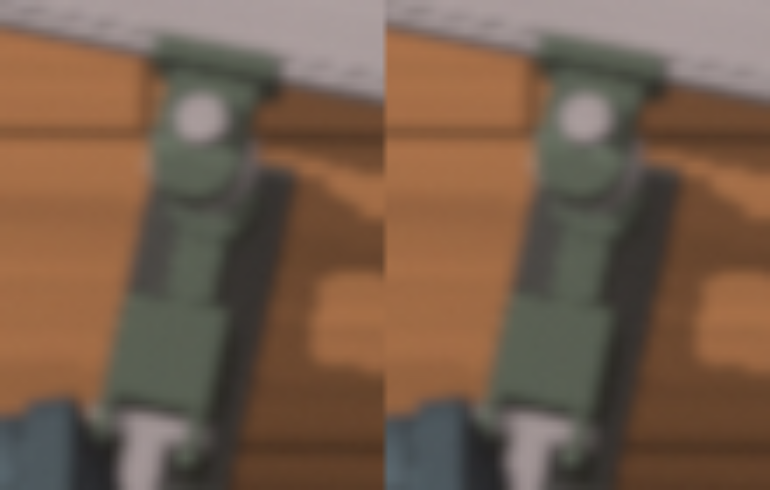

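View pics/t10.png

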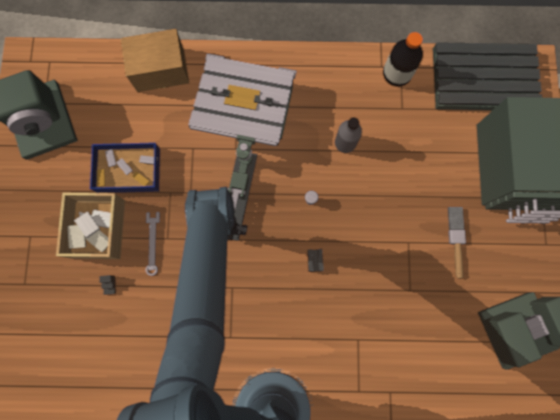

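Call:
drive_tool(rows=[{"translation": [0, 0, -0.04], "dr": [0, 0, 0], "jaw": 0}, {"translation": [0, 0, -0.03], "dr": [0, 0, 0], "jaw": 0}, {"translation": [0, 0, -0.03], "dr": [0, 0, 0], "jaw": 0}, {"translation": [0, 0, -0.03], "dr": [0, 0, 0], "jaw": 0}, {"translation": [0, 0, -0.03], "dr": [0, 0, 0], "jaw": 0}])

```text
time: 14.37
tcp_pos: [0.472, 0.1327, 0.0754]
tool_rot: [-0.005, 0.767, 0.641, -0.001]
wrist_force: [-7.5, -0.3, 23.8]
gripper_width: -0.0002
```

Call:
drive_tool(rows=[{"translation": [0, 0, -0.05], "dr": [0, 0, 0], "jaw": 0}, {"translation": [0, 0, -0.05], "dr": [0, 0, 0], "jaw": 0}, {"translation": [0, 0, -0.05], "dr": [0, 0, 0], "jaw": 0}, {"translation": [0, 0, -0.05], "dr": [0, 0, 0], "jaw": 0}, {"translation": [0, 0, -0.05], "dr": [0, 0, 0], "jaw": 0}])

```text
time: 14.78
tcp_pos: [0.472, 0.1327, 0.0754]
tool_rot: [-0.006, 0.767, 0.641, -0.001]
wrist_force: [-7.2, -2.0, 23.2]
gripper_width: -0.0002
```

```bash
python3 - <<'E'
from h import *
a=save('scene','s11.png'); b=cv2.imread('pics/s8.png')
print(np.abs(a[220:290,290:400,::-1].astype(int)-b[220:290,290:400]).mean())
s=sensors.observe();print(s['tcp_pos'],s['wrist_force'],abs(s['dq']).max())
E
```

```text
1.251082251082251
[0.47202221 0.13273117 0.07542641] [-7.30305053 -0.9791194  24.23233742] 0.0010328904493221895
```

```bash
python3 - <<'E'
from h import *
print(ctrl.job_done())
E
```

```text
the job is handed in; nothing more can be done
None
```

I placed the jack under the lift lug, let go, pumped one full stroke and return, and pressed the handle down again. I handed the job in at about 14.8 s with the handle held down and the bed raised. The hand-in gave no verdict.

- **Final press:** the arm was at rest, pressing with about 24 N. The paddle face was about 61 mm above the bench, against 62 mm for fully down. The scene picture matches the first raised stroke.
- **Saddle under the pad:** the two views disagree slightly. The scene camera and arm pose put the saddle about 1 mm short of the lug's axis. The top view puts it 4–5 mm short. Both are inside the 12 mm limit, and the jack did not visibly move during pumping.
- **Other things on the bench:** the collet, oil bottle, V-block and other bystanders look unmoved in the last top picture. I compared these by eye.
- **Force peak:** the wrist force reached about 40 N on the second press, through the fingertips on the paddle, before I eased it to 24 N. The 40 N limit is for the arm and gripper body, and only the fingertips were pressing.

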